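Put the press weights on their own panels

ROBOT

A 6-joint arm with a two-finger parallel gripper is mounted at the origin on the work surface. World frame = base frame: x ahead of the robot, y to its left, z up, the work surface at z = 0. Lengths are in m, angles in rad, forces in N, time in s.
With the tool pointing down it reaches from about 0.275 to 0.85 m from the base axis. Payload 5.2 kg.
Tool frame: the origin (TCP) lies on the centre line of the jaws, within the pads' length; the fingertips stand 22 mm ahead of it and the grasp point (between the pads) lies 3 mm ahead of it; z points along the fingers, y is the direction in which the jaws open and shut (so a half turn about z gives the same grasp; the last joint's range is limited). The gripper opens to 85 mm and grips with 20 to 120 N. Pads are 22 mm wide; open, the fingers measure 114 mm over their backs; the gripper's body (76 mm by 85 mm) begins 54 mm behind the grasp point. The pads swing forward as they close: fully open they stand 13 mm farther back than shut.
Start: joints at [0.928, 0.259, 1.535, -0, 1.348, -0.203], TCP at [0.234, 0.498, 0.253] pointing down, gripper open.
Joint ranges: [-3.14, 3.14], [-0.91, 2.08], [0.19, 2.58], [-1.22, 4.36], [0.22, 2.71], [-3.12, 3.12]. Speed limits (rad/s): [2.57, 2.57, 3.14, 3.14, 3.14, 3.14].

INTERFACE

Orientations are given as a 3x3 rotation matrix whose columns are the frame's x, y, z axes.
In Python, from station import env gives the robot as it stands.
- The arm moves only by the tool carry_out, never from a script. Its argument "motion" is a list of rows, each a list of 7 numbers: the shift along the world's x, y, z normalised to -1 to 1, where 1 is 0.5 m, then the turn, a rotation vector about the world's x, y, z normalised to -1 to 1, where 1 is 180 degrees, then the gripper command: -1 is shut, 1 is fully open, values between are in proportion. A call has 1 to 5 rows; each row shifts and turns the commanded pose from where the row before left it; what a row does not reach is not made up. A row lasts 1/10 s, in which the tool goes at most 50 mm and 8.59 degrees, less where a joint would pass 70% of its speed; a pose out of reach is approached as far as the arm can. A call with a number of a shift or a turn outside -1 to 1 is refused whole. A call with a gripper value outside its range is refused whole. The fingers move at their own pace and stop on an object; "newtons" is the grip in N (left out, the last holds). Time passes only in rows, so rows that do not move let the fingers close. It gives the time, the measured TCP pose, the force and the opening at its end, in the units of the state.
- env.sense(): the state, without advancing time (a new reading comes with each control period).
- env.get_image(name): name is "scene" or "top" or "wrist"; returns the picture (400x640x3 uint8, red, green, blue); there is no depth.
- env.camera_model(name): a dict with "fx", "fy", "cx", "cy" (pixels), "T" (4x4, takes a point from camera to world coordinates). Camera axes: x right, y up, looking along -z (the intrinsics and any distortion apply to the point x, -y, -z); pixel columns grow to the right and rows downward; lengths in m; the calibration is good to about 2 mm. A picture is of the moment at which its call begins: read the wrist's pose just before it. camera_model takes no time and is no camera call; for the wrist camera it gives the pose at the moment of the call.
- env.finish_job(): hands the job in, once; it reports no verdict.
The state is a dict: "clock": time; "q": joint angles; "qd": joint speeds; "joint_torque": joint torques, N m; "position": TCP position; "tool_rot": TCP orientation; "ft_force": force on the tool from outside, world axes, zero at the start; "wrist_torque": the same for the moment, N m; "opening": opening from 0.0 (shut) to 1.0 (fully open).
Only numpy, scipy, OpenCV 4.12 (cv2) and the standard library are available. Lean on these libraries where they do the work, as an engineer would, in place of code of your own. Each camera call takes 0.05 s, during which the arm holds its last target. There are 200 camera calls.

TASK

Each of the three glued-up panels is being pressed by the wrong weight: change the weights round so that the smallest weight stands on the middle of the smallest panel, the middle-sized weight on the middle of the middle-sized panel and the largest weight on the middle of the largest panel. Put one weight down upright on the middle of the cork mat and let go of it while you change the others, never put a weight on the bare bench, and set every weight down gently, without letting it drop. Leave the mallet, the plane and the glue bottle where they stand.

Things in the scene. Friction and masses are not known exactly. Their poses are not given: they have to be found in the camera images.
- small_weight: The smallest press weight, a grey-painted cast-iron disc 48 mm across and 22 mm thick with a light wooden upright handle in its middle, 26 mm across and 44 mm tall (66 mm overall, the same on all three weights); 0.29 kg, give or take 15 percent; loose. It starts upright near the middle of the middle-sized panel. Origin: centre of the underside, z up along the handle.
- middle_weight: The middle-sized press weight, a grey-painted cast-iron disc 66 mm across and 22 mm thick with a light wooden upright handle in its middle, 26 mm across and 44 mm tall (66 mm overall, the same on all three weights); 0.54 kg, give or take 15 percent; loose. It starts upright near the middle of the largest panel. Origin: centre of the underside, z up along the handle.
- large_weight: The largest press weight, a grey-painted cast-iron disc 84 mm across and 22 mm thick with a light wooden upright handle in its middle, 26 mm across and 44 mm tall (66 mm overall, the same on all three weights); 0.85 kg, give or take 15 percent; loose. It starts upright near the middle of the smallest panel. Origin: centre of the underside, z up along the handle.
- small_panel: The smallest glued-up panel: dark veneer on a plywood board, 104 x 92 mm (x by y), 18 mm thick in all, flat top, fixed to the bench. Origin: centre of its underside, so the top is 18 mm above the origin (the bench top is at height 0).
- middle_panel: The middle-sized glued-up panel: dark veneer on a plywood board, 136 x 116 mm (x by y), 18 mm thick in all, flat top, fixed to the bench. Origin: centre of its underside, so the top is 18 mm above the origin (the bench top is at height 0).
- large_panel: The largest glued-up panel: dark veneer on a plywood board, 172 x 142 mm (x by y), 18 mm thick in all, flat top, fixed to the bench. Origin: centre of its underside, so the top is 18 mm above the origin (the bench top is at height 0).
- cork_mat: Bare square cork mat, 110 x 110 mm and 8 mm thick, fixed to the bench, empty at the start: the free spot. Origin: centre of its underside.
- mallet: Bystander: turned wooden carver's mallet standing on its round head (84 mm across, handle up, 222 mm tall), on the far side of the bench beyond the weights. Origin: centre of its underside.
- plane: Bystander: wooden hand plane, 150 x 50 mm, 45 mm high body, with a knob and blade up to 89 mm high, lying among the panels. Origin: centre of its sole, x along it.
- glue_bottle: Bystander: white glue bottle standing upright, 52 mm across and 150 mm tall. Origin: centre of its underside.

How it is judged:
By the outcome, as a careful person would: the job done as asked, in the order asked, and still so for the second after the job is handed in, with the robot touching nothing.
It also fails if it takes over 120 s, if anything falls off the work surface, if the arm or the gripper's body presses on something with over 40 N, if the wrist force passes 120 N, or if a joint passes its speed limit or range.

## Working session

There is one attempt and no reset: what is moved stays moved. The work goes in short steps, Python scripts to look and compute and a tool call to move; the robot and the scene stay as the last step left them, time stands still between calls to the robot, and variables do not carry over. Pictures are saved under pics/ and viewed, on a budget of 14 in all, crops included, one or two more only if the job needs it, and the job is handed in when it is done.

Besides the shell and the picture viewer there is one more tool, called after ">>>" in YAML: its name, and indented under it one key for each argument. carry_out: Moves the arm, as the interface text tells. Scaled input: -1 to 1 covers 0.5 m each way for a shift and 180 degrees each way for a turn. Its arguments: {"type":"object","properties":{"motion":{"type":"array","items":{"type":"array","items":{"type":"number","minimum":-1,"maximum":1}}},"newtons":{"type":"number"}},"required":["motion"]}

```bash
mkdir -p pics
python3 - <<'E'
from station import env
import cv2,numpy as np
s=env.sense();print(s['clock'],s['position'],s['tool_rot'],s['opening'])
for n in('top','scene'):
    c=env.camera_model(n);print(n,{k:(np.round(v,4).tolist() if k=='T' else v) for k,v in c.items()})
    cv2.imwrite(f'pics/{n}0.png',env.get_image(n)[:,:,::-1])
E
```

```text
0.0 [0.23385536 0.4972678  0.25247995] [[-9.04835727e-01  4.25759505e-01 -1.07264565e-03]
 [ 4.25760722e-01  9.04834569e-01 -1.48689227e-03]
 [ 3.37508345e-04 -1.80208364e-03 -9.99998319e-01]] 1.0018571258976259
top {'fx': 459.92845405860595, 'fy': 459.92845405860595, 'cx': 318.5052648191875, 'cy': 200.0431269834496, 'T': [[-0.0016, 0.9932, -0.1168, 0.462], [-1.0, -0.0008, 0.0071, -0.0146], [0.0069, 0.1168, 0.9931, 1.1876], [0.0, 0.0, 0.0, 1.0]]}
scene {'fx': 392.7689450304995, 'fy': 392.7689450304995, 'cx': 321.49264321120813, 'cy': 194.2867983916626, 'T': [[-0.206, -0.6477, 0.7335, 1.2835], [0.9785, -0.1409, 0.1505, 0.1488], [0.0059, 0.7487, 0.6628, 0.6515], [0.0, 0.0, 0.0, 1.0]]}
```

View pics/top0.png

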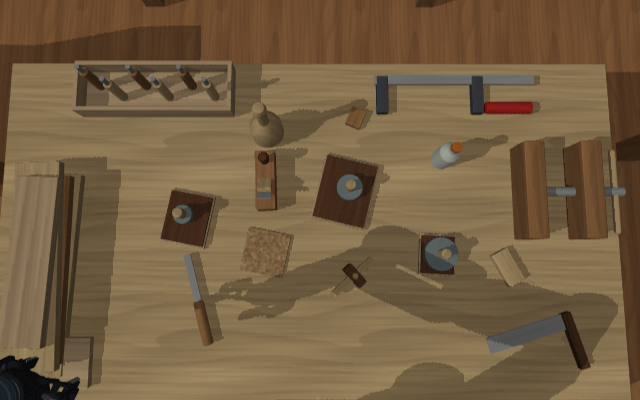

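View pics/scene0.png

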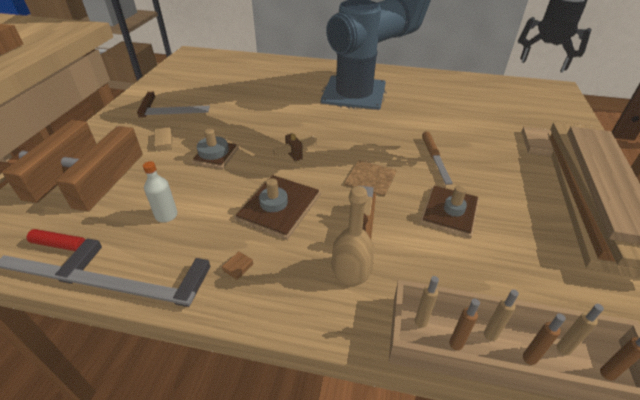

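The top view shows the small weight on the middle panel (~187,218), the middle weight on the large panel (~346,190) and the large weight on the small panel (~438,254). The cork mat is at ~(266,252). The plane (265,180), mallet (266,125) and bottle (447,155) are around them. Next I'll measure.

```bash
cat > h.py <<'E'
import numpy as np,cv2
def ray(c,px,z):
    T=np.array(c['T']);px=np.atleast_2d(px).astype(float)
    d=np.c_[(px[:,0]-c['cx'])/c['fx'],-(px[:,1]-c['cy'])/c['fy'],-np.ones(len(px))]@T[:3,:3].T
    o=T[:3,3];return (o+d*((z-o[2])/d[:,2])[:,None])[:,:2]
def proj(c,P):
    T=np.array(c['T']);p=(np.atleast_2d(P)-T[:3,3])@T[:3,:3]
    return np.c_[c['cx']+c['fx']*p[:,0]/-p[:,2],c['cy']-c['fy']*p[:,1]/-p[:,2]]
def rect(x,y,a,w,h,z):
    R=np.array([[np.cos(a),-np.sin(a)],[np.sin(a),np.cos(a)]])
    return np.c_[np.array([[1,1],[-1,1],[-1,-1],[1,-1]])*[w/2,h/2]@R.T+[x,y],np.full(4,z)]
def circ(x,y,r,z):
    t=np.linspace(0,2*np.pi,40);return np.c_[x+r*np.cos(t),y+r*np.sin(t),np.full(40,z)]
def draw(im,c,P,col,s,off):
    q=((proj(c,P)-off+.5)*s-.5)
    cv2.polylines(im,[np.round(q*16).astype(np.int32)],True,col,1,cv2.LINE_AA,4)
E
python3 - <<'E'
from station import env
from h import *
im=cv2.imread('pics/top0.png');c=env.camera_model('top')
hsv=cv2.cvtColor(im,cv2.COLOR_BGR2HSV)
for p in [(200,235),(330,205),(430,270),(187,214),(437,243),(280,240),(240,230)]:print(p,hsv[p[1],p[0]])
off=np.array([150,145]);s=2.4
cv2.imwrite('pics/crop0.png',cv2.resize(im[145:290,150:480],None,fx=s,fy=s,interpolation=cv2.INTER_CUBIC))
E
```

```text
(200, 235) [ 12 152  69]
(330, 205) [ 11 156  62]
(430, 270) [ 11 156  44]
(187, 214) [90 22 69]
(437, 243) [90 24 95]
(280, 240) [ 16 118 119]
(240, 230) [ 18 102 140]
```

View pics/crop0.png

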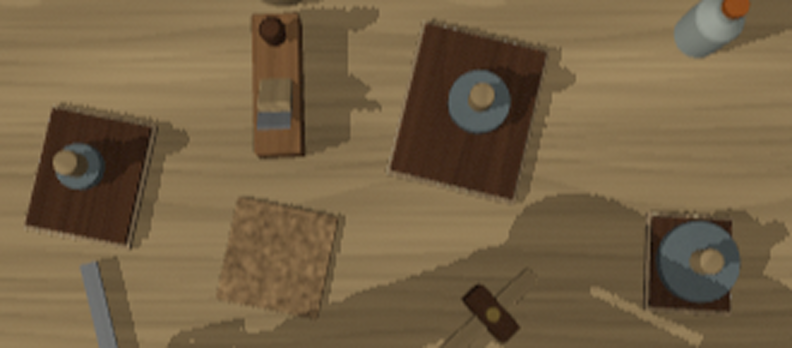

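The crop gives the panel, mat and disc outlines. I'll fit known shapes to the corner readings and draw them over the picture to check.

```bash
cat > fit.py <<'E'
from station import env
from h import *
from scipy.optimize import least_squares
im=cv2.imread('pics/top0.png');c=env.camera_model('top')
hsv=cv2.cvtColor(im,cv2.COLOR_BGR2HSV)
off=np.array([150,145]);s=2.4
big=cv2.resize(im[145:290,150:480],None,fx=s,fy=s,interpolation=cv2.INTER_CUBIC)
un=lambda p:(np.array(p,float)+.5)/s-.5+off
for n,cn,w,h,z in [('mid',[(53,107),(154,124),(130,246),(26,227)],.136,.116,.018),
 ('large',[(428,20),(548,50),(517,201),(391,170)],.172,.142,.018),
 ('small',[(652,216),(731,218),(729,310),(649,307)],.104,.092,.018),
 ('cork',[(239,198),(340,214),(318,315),(218,298)],.11,.11,.008)]:
    px=un(cn);W=ray(c,px,z);W=W[[0,3,2,1]] # world order: ++ , -+ , -- , +-
    f=lambda v:(rect(*v,w,h,z)[:,:2]-W).ravel()
    r=least_squares(f,[*W.mean(0),0]);print(n,np.round(r.x,4),'res mm',np.round(r.fun*1e3,1))
    draw(big,c,rect(*r.x,w,h,z),(0,255,0),s,off)
for n,p,R in [('sw',(77,166),.024),('mw',(480,101),.033),('lw',(699,261),.042)]:
    p0=un(p)
    m=((hsv[:,:,0]>70)&(hsv[:,:,0]<110)).astype(np.uint8)
    k,l,st,ce=cv2.connectedComponentsWithStats(m)
    i=l[int(p0[1])-6:int(p0[1])+8,int(p0[0])-6:int(p0[0])+8];i=np.bincount(i[i>0]).argmax()
    pts=np.argwhere(l==i)[:,::-1].astype(np.int32)
    (cc,rr)=cv2.minEnclosingCircle(pts)
    xy=ray(c,cc,.04)[0];print(n,'hand',ray(c,p0,.04)[0].round(4),'seg',xy.round(4),'r px',rr,'area',len(pts))
    draw(big,c,circ(*xy,R,.04),(0,0,255),s,off);draw(big,c,circ(*xy,.013,.084),(255,255,0),s,off)
cv2.imwrite('pics/fit0.png',big)
E
python3 fit.py
```

```text
mid [ 0.5541  0.3103 -0.1757] res mm [ 3.6  2.6 -2.6  2.6 -2.8 -1.7  1.7 -3.5]
large [ 0.6244 -0.0935 -0.2356] res mm [ 2.5  3.3 -2.3  3.4 -2.4 -1.1  2.3 -5.6]
small [ 0.4615 -0.3233 -0.0477] res mm [ 5.1  4.4 -3.5  3.6 -4.6 -4.3  3.  -3.7]
cork [ 0.4691  0.1113 -0.1818] res mm [ 2.5  1.  -0.1  0.4 -2.1 -2.1 -0.2  0.7]
sw hand [0.5624 0.3189] seg [0.5611 0.3165] r px 9.871828079223633 area 153
mw hand [ 0.6305 -0.1015] seg [ 0.6299 -0.0999] r px 12.73768138885498 area 380
lw hand [ 0.4631 -0.3266] seg [ 0.463  -0.3255] r px 17.39262580871582 area 739
```

View pics/fit0.png

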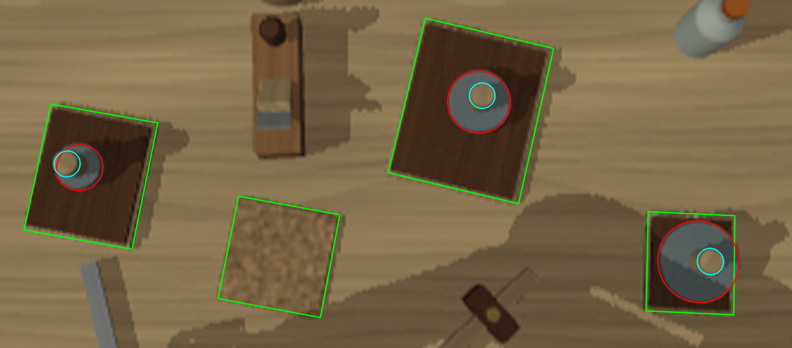

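The overlay agrees: panel outlines are green (the dark veneer sits slightly inside the board), discs red, handle tops cyan. Plan: small → mat, middle → middle panel, large → large panel, small → small panel. First I move above the small weight.

>>> carry_out:
  motion:
    - [0.07, -0.04, 0, 0, 0, 0, 0.2]
    - [0.08, -0.045, 0, 0, 0, 0, 0.2]
    - [0.08, -0.045, 0, 0, 0, 0, 0.2]
    - [0.08, -0.045, 0, 0, 0, 0, 0.2]
    - [0.08, -0.045, 0, 0, 0, 0, 0.2]
  newtons: 60

```text
clock: 0.6
position: [0.4303, 0.3865, 0.2529]
tool_rot: [[-0.905, 0.426, -0.001], [0.426, 0.905, -0.0], [0.001, -0.001, -1.0]]
ft_force: [0.2, 1.5, 1.0]
opening: 0.596
```

>>> carry_out:
  motion:
    - [0.08, -0.045, 0, 0, 0, 0, 0.2]
    - [0.08, -0.045, 0, 0, 0, 0, 0.2]
    - [0.08, -0.045, 0, 0, 0, 0, 0.2]
    - [0, 0, 0, 0, 0, 0, 0.2]

```text
clock: 1.0
position: [0.5538, 0.3162, 0.2519]
tool_rot: [[-0.902, 0.431, 0.001], [0.431, 0.902, -0.002], [-0.002, -0.001, -1.0]]
ft_force: [-0.1, 0.8, 0.0]
opening: 0.601
```

Run:
```python
from station import env
from h import *
s=env.sense();c=env.camera_model('wrist');im=env.get_image('wrist')
print(s['clock'],s['position'],s['opening'],s['q'].round(2) if hasattr(s['q'],'round') else s['q'],np.round(c['T'],3).tolist(),c['fx'],c['cx'],c['cy'],[k for k in c])
im=im[:,:,::-1].copy()
cv2.imwrite('pics/w1raw.png',im)
for v,w,h,z,col in [((.5541,.3103,-.1757),.136,.116,.018,(0,255,0))]:draw(im,c,rect(*v,w,h,z),col,1,np.zeros(2))
draw(im,c,circ(.562,.318,.024,.04),(0,0,255),1,np.zeros(2));draw(im,c,circ(.562,.318,.013,.084),(255,255,0),1,np.zeros(2))
cv2.imwrite('pics/w1.png',im)
```

```text
1.0 [0.5538227  0.31624741 0.2519031 ] 0.6011117754002656 [ 0.35  0.42  1.31 -0.    1.41 -0.78] [[0.431, -0.871, -0.236, 0.494], [0.902, 0.416, 0.115, 0.346], [-0.002, -0.263, 0.965, 0.372], [0.0, 0.0, 0.0, 1.0]] 337.81740786293363 325.1408692543732 198.05612468933853 ['fx', 'fy', 'cx', 'cy', 'T']
```

View pics/w1.png

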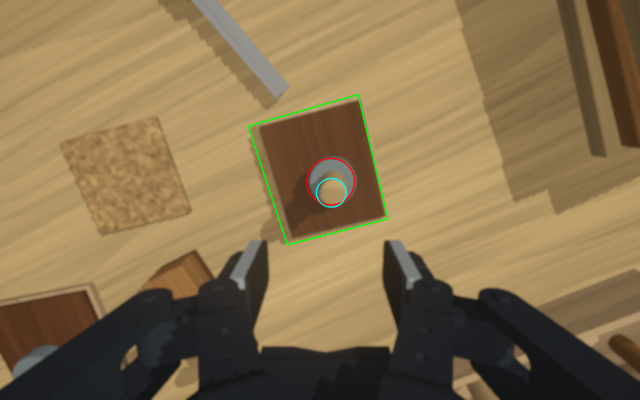

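The wrist view confirms the small weight: the red and cyan overlay sits on disc and handle at (331,185). For the middle panel I'll check the rim in a close crop, without the overlay.

Run:
```python
import cv2
im=cv2.imread('pics/w1raw.png')[85:255,235:405]
cv2.imwrite('pics/w1z.png',cv2.resize(im,None,fx=3.5,fy=3.5,interpolation=cv2.INTER_CUBIC))
```

```text
(no output)
```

View pics/w1z.png

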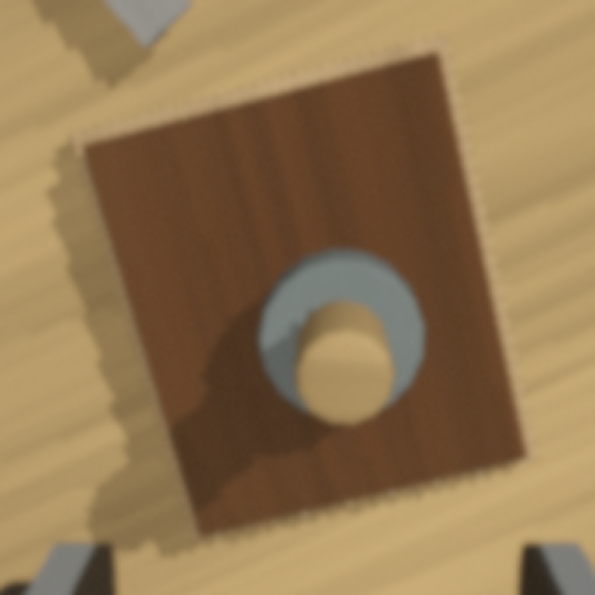

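The zoomed crop shows the veneer corners at (84,147), (438,54), (525,457) and (200,534), with a thin light rim all round, and the handle top near (345,377). I'll cross-check these in the world frame.

Run:
```python
from station import env
from h import *
c=env.camera_model('wrist');u=lambda p:(np.array(p)+.5)/3.5-.5+[235,85]
W=ray(c,u([(84,147),(438,54),(525,457),(200,534)]),.018);print(W.round(4).tolist(),W.mean(0))
print(np.linalg.norm(W-np.roll(W,-1,0),axis=1))
print(ray(c,u((345,377)),.084),ray(c,u((342,333)),.04))
```

```text
[[0.4797, 0.2765], [0.5004, 0.3809], [0.6234, 0.3562], [0.6025, 0.2522]] [0.55147746 0.31645316]
[0.10643246 0.12544557 0.10603968 0.12526112]
[[0.55992073 0.32188228]] [[0.55821179 0.32278105]]
```

>>> carry_out:
  motion:
    - [0.012, 0.008, -0.08, 0, 0, 0, 0.2]
    - [0, 0, -0.09, 0, 0, 0, 0.2]
    - [0, 0, -0.09, 0, 0, 0, 0.2]
    - [0, 0, -0.07, 0, 0, 0, 0.2]
    - [0, 0, -0.036, 0, 0, 0, 0.2]

```text
clock: 1.55
position: [0.5514, 0.3242, 0.0662]
tool_rot: [[-0.905, 0.425, -0.007], [0.425, 0.905, -0.002], [0.005, -0.005, -1.0]]
ft_force: [-0.2, -0.5, 0.2]
opening: 0.597
```

>>> carry_out:
  motion:
    - [0, 0, 0, 0, 0, 0, 0.2]
    - [0, 0, 0, 0, 0, 0, -0.6]
    - [0, 0, 0, 0, 0, 0, -0.6]
    - [0, 0, 0, 0, 0, 0, -0.6]
    - [0, 0, 0, 0, 0, 0, -0.6]

```text
clock: 2.05
position: [0.5558, 0.3248, 0.0721]
tool_rot: [[-0.905, 0.426, 0.002], [0.426, 0.905, 0.001], [-0.002, 0.002, -1.0]]
ft_force: [-1.3, 0.8, 4.6]
opening: 0.283
```

>>> carry_out:
  motion:
    - [0, 0, 0, 0, 0, 0, -1]
    - [0, 0, 0, 0, 0, 0, -1]
    - [0, 0, 0.02, 0, 0, 0, -1]
    - [0, 0, 0.04, 0, 0, 0, -1]
    - [0, 0, 0.0, 0, 0, 0, -1]

```text
clock: 2.55
position: [0.5569, 0.3246, 0.1031]
tool_rot: [[-0.905, 0.426, 0.005], [0.426, 0.905, 0.002], [-0.004, 0.003, -1.0]]
ft_force: [1.3, 0.3, -2.6]
opening: 0.288
```

Run:
```python
from station import env
from h import *
s=env.sense();print(s['clock'],s['position'],s['opening'],s['ft_force'],s['wrist_torque'])
im=env.get_image('wrist')[:,:,::-1].copy()
cv2.imwrite('pics/w2.png',im)
```

```text
2.55 [0.55688602 0.32464172 0.10313081] 0.28832785373746267 [ 1.26325957  0.29231416 -2.60656008] [ 0.02872189 -0.03048518  0.0273715 ]
```

View pics/w2.png

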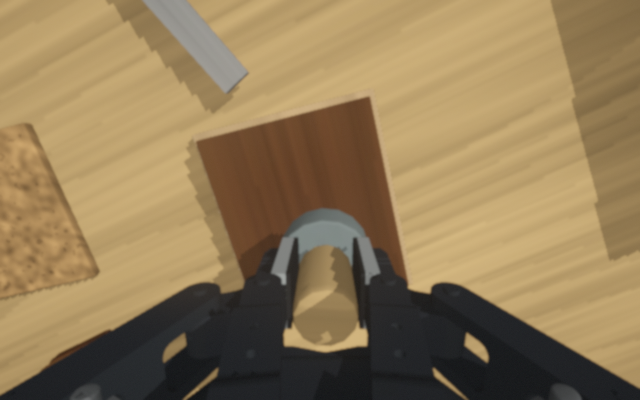

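The weight is held upright (force −2.6 N), with the handle top at about (323,315) between the pads. Next I work out the weight's offset from the TCP and the mat centre as the wrist camera sees it.

Run:
```python
from station import env
from h import *
s=env.sense();c=env.camera_model('wrist');print(s['position'])
h=ray(c,(323,313),s['position'][2]-.054+.066)[0];print('handle-TCP',h-s['position'][:2])
c1=dict(c);c1['T']=[[0.431,-0.871,-0.236,0.494],[0.902,0.416,0.115,0.346],[-0.002,-0.263,0.965,0.372],[0,0,0,1]]
W=ray(c1,[(62,143),(156,117),(190,213),(103,235)],.008);print('cork',W.mean(0),np.linalg.norm(W-np.roll(W,-1,0),axis=1))
W=ray(c,[(197,140),(371,96),(31,124),(98,271)],.018);print(W)
```

```text
[0.55621707 0.32439044 0.10172226]
handle-TCP [ 0.00543022 -0.00296632]
cork [0.46983028 0.11626731] [0.10775839 0.10848406 0.10652412 0.10834184]
[[0.48134421 0.27591353]
 [0.50247631 0.37965648]
 [0.43168786 0.19247823]
 [0.52746786 0.1722072 ]]
```

>>> carry_out:
  motion:
    - [0, 0, 0.08, 0, 0, 0, -1]
    - [-0.03, -0.05, 0.04, 0, 0, 0, -1]
    - [-0.03, -0.07, 0, 0, 0, 0, -1]
    - [-0.03, -0.07, 0, 0, 0, 0, -1]
    - [-0.03, -0.07, 0, 0, 0, 0, -1]

```text
clock: 3.1
position: [0.4939, 0.1929, 0.1595]
tool_rot: [[-0.905, 0.425, -0.001], [0.425, 0.905, -0.0], [0.001, -0.001, -1.0]]
ft_force: [1.0, -0.9, -3.2]
opening: 0.284
```

>>> carry_out:
  motion:
    - [-0.03, -0.07, 0, 0, 0, 0, -1]
    - [-0.02, -0.05, 0, 0, 0, 0, -1]
    - [-0.014, -0.034, 0, 0, 0, 0, -1]
    - [0, 0, 0, 0, 0, 0, -1]
    - [0, 0, 0, 0, 0, 0, -1]

```text
clock: 3.6
position: [0.4631, 0.1171, 0.16]
tool_rot: [[-0.904, 0.427, -0.0], [0.427, 0.904, 0.0], [0.0, 0.0, -1.0]]
ft_force: [-0.8, -0.2, -3.8]
opening: 0.29
```

```bash
cat > look.py <<'E'
import sys
from station import env
from h import *
s=env.sense();c=env.camera_model('wrist');im=env.get_image('wrist')[:,:,::-1]
print(round(s['clock'],2),s['position'].round(4),'open',round(s['opening'],3),'f',s['ft_force'].round(1))
n=sys.argv[1];cv2.imwrite(f'pics/{n}.png',im);np.savez(f'pics/{n}.npz',T=c['T'],fx=c['fx'],fy=c['fy'],cx=c['cx'],cy=c['cy'],p=s['position'])
E
python3 look.py w3
```

```text
3.6 [0.4631 0.1171 0.16  ] open 0.29 f [-0.8 -0.2 -3.8]
```

View pics/w3.png

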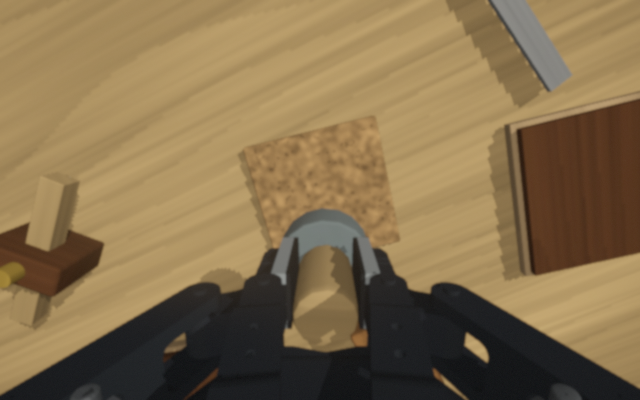

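The weight hangs over the mat. The mat's visible corners are at (246,149), (375,117) and (399,241); the handle top is at ~(323,315).

Run:
```python
from h import *
c=np.load('pics/w3.npz');p=c['p']
W=ray(c,[(246,149),(375,117),(399,241)],.008);print(W,'centre',(W[0]+W[2])/2,np.linalg.norm(W[0]-W[2]))
w=ray(c,(323,315),p[2]+.012)[0];d=ray(c,(325,253),p[2]-.054+.022)[0]
print('weight',w,'d',d,'need',(W[0]+W[2])/2-w)
```

```text
[[0.40566487 0.07451001]
 [0.42693156 0.17788984]
 [0.53166748 0.15571133]] centre [0.46866617 0.11511067] 0.14990101198166986
weight [0.46930375 0.11377933] d [0.46543225 0.11640258] need [-0.00063757  0.00133134]
```

>>> carry_out:
  motion:
    - [-0.001, 0.002, -0.08, 0, 0, 0, -1]
    - [0, 0, -0.07, 0, 0, 0, -1]
    - [0, 0, -0.03, 0, 0, 0, -1]
    - [0, 0, -0.006, 0, 0, 0, -1]
    - [0, 0, 0, 0, 0, 0, -1]

```text
clock: 4.15
position: [0.4629, 0.1189, 0.067]
tool_rot: [[-0.905, 0.425, -0.001], [0.425, 0.905, 0.0], [0.001, -0.0, -1.0]]
ft_force: [0.0, -0.7, -3.5]
opening: 0.286
```

>>> carry_out:
  motion:
    - [0, 0, -0.004, 0, 0, 0, -1]
    - [0, 0, 0, 0, 0, 0, -1]

```text
clock: 4.35
position: [0.4636, 0.1184, 0.0662]
tool_rot: [[-0.905, 0.425, 0.002], [0.425, 0.905, 0.0], [-0.002, 0.001, -1.0]]
ft_force: [0.6, -0.6, -2.2]
opening: 0.286
```

>>> carry_out:
  motion:
    - [0, 0, -0.004, 0, 0, 0, -1]
    - [0, 0, 0, 0, 0, 0, -1]

```text
clock: 4.55
position: [0.4629, 0.1182, 0.0637]
tool_rot: [[-0.905, 0.426, 0.001], [0.426, 0.905, 0.0], [-0.001, 0.0, -1.0]]
ft_force: [-0.4, -0.1, -2.9]
opening: 0.288
```

>>> carry_out:
  motion:
    - [0, 0, -0.004, 0, 0, 0, -1]
    - [0, 0, 0, 0, 0, 0, -1]

```text
clock: 4.75
position: [0.463, 0.1181, 0.0621]
tool_rot: [[-0.905, 0.426, 0.001], [0.426, 0.905, -0.0], [-0.001, 0.0, -1.0]]
ft_force: [-2.1, -0.9, 5.1]
opening: 0.287
```

>>> carry_out:
  motion:
    - [0, 0, -0.003, 0, 0, 0, -1]
    - [0, 0, 0, 0, 0, 0, -1]

```text
clock: 4.95
position: [0.4631, 0.1181, 0.062]
tool_rot: [[-0.905, 0.426, 0.002], [0.426, 0.905, -0.0], [-0.002, 0.0, -1.0]]
ft_force: [-7.0, -2.0, 19.3]
opening: 0.287
```

Contact came at TCP z = 0.062, so the TCP-to-underside offset of 0.054 is right. I relax the last step, then release and rise.

>>> carry_out:
  motion:
    - [0, 0, 0.003, 0, 0, 0, -1]
    - [0, 0, 0, 0, 0, 0, -0.3]
    - [0, 0, 0, 0, 0, 0, 0]
    - [0, 0, 0, 0, 0, 0, 0.2]
    - [0, 0, 0, 0, 0, 0, 0.2]

```text
clock: 5.45
position: [0.4627, 0.1182, 0.0611]
tool_rot: [[-0.905, 0.426, -0.0], [0.426, 0.905, -0.0], [0.0, -0.0, -1.0]]
ft_force: [-0.2, -0.1, 0.2]
opening: 0.598
```

>>> carry_out:
  motion:
    - [0, 0, 0.03, 0, 0, 0, 0.2]
    - [0, 0, 0.08, 0, 0, 0, 0.2]
    - [0, 0, 0.09, 0, 0, 0, 0.2]
    - [0, 0, 0.09, 0, 0, 0, 0.2]
    - [0, 0, 0, 0, 0, 0, 0.2]

```text
clock: 5.95
position: [0.4664, 0.1183, 0.2124]
tool_rot: [[-0.905, 0.426, 0.012], [0.426, 0.905, 0.0], [-0.011, 0.005, -1.0]]
ft_force: [0.6, 0.1, 0.4]
opening: 0.601
```

```bash
python3 look.py w4
```

```text
5.95 [0.4664 0.1183 0.2124] open 0.601 f [0.6 0.1 0.4]
```

>>> carry_out:
  motion:
    - [0.045, -0.06, 0, 0, 0, 0, 0.2]
    - [0.047, -0.062, 0, 0, 0, 0, 0.2]
    - [0.047, -0.062, 0, 0, 0, 0, 0.2]
    - [0.047, -0.062, 0, 0, 0, 0, 0.2]
    - [0.047, -0.062, 0, 0, 0, 0, 0.2]

```text
clock: 6.5
position: [0.579, -0.0369, 0.2042]
tool_rot: [[-0.905, 0.426, -0.003], [0.426, 0.905, 0.001], [0.003, -0.001, -1.0]]
ft_force: [-0.1, -0.0, 0.7]
opening: 0.594
```

>>> carry_out:
  motion:
    - [0.047, -0.062, 0, 0, 0, 0, 0.2]
    - [0.047, -0.062, 0, 0, 0, 0, 0.2]
    - [0, 0, 0, 0, 0, 0, 0.2]
    - [0, 0, 0, 0, 0, 0, 0.2]

```text
clock: 6.9
position: [0.6254, -0.0983, 0.2038]
tool_rot: [[-0.904, 0.427, -0.004], [0.427, 0.904, 0.002], [0.004, -0.0, -1.0]]
ft_force: [-0.5, -0.8, -1.2]
opening: 0.599
```

```bash
python3 look.py w5
```

```text
6.9 [ 0.6254 -0.0983  0.2038] open 0.599 f [-0.5 -0.8 -1.2]
```

View pics/w5.png

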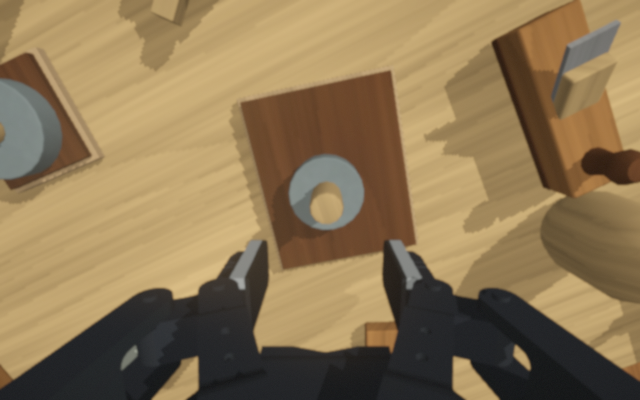

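The wrist view shows the middle weight's disc centred at about (326,192), the handle top at (326,207), and the large panel's veneer corners at (241,102), (391,71), (415,243) and (281,270). I'll compute the grasp shift and the large panel's centre.

Run:
```python
from h import *
c=np.load('pics/w5.npz');print('handle',ray(c,(326,207),.084)-c['p'][:2],ray(c,(326,207),.084),'disc',ray(c,(326,192),.04))
W=ray(c,[(241,102),(391,71),(415,243),(281,270)],.018);print('large panel',W.mean(0),np.linalg.norm(W-np.roll(W,-1,0),axis=1))
c=np.load('pics/w4.npz');im=cv2.imread('pics/w4.png');hsv=cv2.cvtColor(im,cv2.COLOR_BGR2HSV)
m=((hsv[:,:,0]>70)&(hsv[:,:,0]<110)&(hsv[:,:,2]>70)&(hsv[:,:,1]<60)).astype(np.uint8)
k,l,st,ce=cv2.connectedComponentsWithStats(m)
for i in np.argsort(-st[1:,4])[:4]+1:print(st[i],ce[i],ray(c,(st[i,0]+st[i,2]/2,st[i,1]+st[i,3]/2),.03))
```

```text
handle [[ 0.00476471 -0.00109935]] [[ 0.63013422 -0.09940058]] disc [[ 0.62965694 -0.0990722 ]]
large panel [ 0.62437533 -0.09014864] [0.13189924 0.16025465 0.13428263 0.16326064]
[177 367  22  33 400] [188.93 385.57] [[ 0.60944499 -0.11348672]]
[339 178   4   3   7] [340.57142857 178.85714286] [[0.47299675 0.13279588]]
```

>>> carry_out:
  motion:
    - [0.01, -0.002, -0.06, 0, 0, 0, 0.2]
    - [0, 0, -0.08, 0, 0, 0, 0.2]
    - [0, 0, -0.08, 0, 0, 0, 0.2]
    - [0, 0, -0.044, 0, 0, 0, 0.2]
    - [0, 0, 0, 0, 0, 0, 0.2]

```text
clock: 7.45
position: [0.6274, -0.0963, 0.0701]
tool_rot: [[-0.905, 0.424, -0.009], [0.424, 0.905, 0.003], [0.009, -0.001, -1.0]]
ft_force: [-0.3, -0.2, 0.8]
opening: 0.601
```

>>> carry_out:
  motion:
    - [0, 0, 0, 0, 0, 0, -0.6]
    - [0, 0, 0, 0, 0, 0, -0.6]
    - [0, 0, 0, 0, 0, 0, -1]
    - [0, 0, 0, 0, 0, 0, -1]
    - [0, 0, 0, 0, 0, 0, -1]
  newtons: 80

```text
clock: 7.95
position: [0.6322, -0.0988, 0.0764]
tool_rot: [[-0.905, 0.426, 0.003], [0.426, 0.905, -0.001], [-0.003, 0.001, -1.0]]
ft_force: [-1.2, 1.9, 5.9]
opening: 0.28
```

>>> carry_out:
  motion:
    - [0, 0, 0.02, 0, 0, 0, -1]
    - [0, 0, 0.04, 0, 0, 0, -1]
    - [0, 0, 0.08, 0, 0, 0, -1]
    - [0, 0, 0.06, 0, 0, 0, -1]
    - [0, 0, 0, 0, 0, 0, -1]

```text
clock: 8.45
position: [0.6338, -0.0998, 0.1798]
tool_rot: [[-0.905, 0.426, 0.009], [0.426, 0.905, -0.003], [-0.01, 0.001, -1.0]]
ft_force: [1.3, -0.4, -3.7]
opening: 0.279
```

>>> carry_out:
  motion:
    - [-0.03, 0.05, 0.01, 0, 0, 0, -1]
    - [-0.03, 0.08, 0, 0, 0, 0, -1]
    - [-0.03, 0.09, 0, 0, 0, 0, -1]
    - [-0.03, 0.09, 0, 0, 0, 0, -1]
    - [-0.03, 0.09, 0, 0, 0, 0, -1]

```text
clock: 8.95
position: [0.5542, 0.1025, 0.1775]
tool_rot: [[-0.904, 0.427, -0.003], [0.427, 0.904, 0.0], [0.003, -0.001, -1.0]]
ft_force: [0.4, 0.3, -3.8]
opening: 0.285
```

>>> carry_out:
  motion:
    - [-0.01, 0.09, 0, 0, 0, 0, -1]
    - [0, 0.09, 0, 0, 0, 0, -1]
    - [0, 0.09, 0, 0, 0, 0, -1]
    - [0, 0.09, 0, 0, 0, 0, -1]
    - [0, 0.06, 0, 0, 0, 0, -1]

```text
clock: 9.45
position: [0.5495, 0.3139, 0.1773]
tool_rot: [[-0.906, 0.424, -0.003], [0.424, 0.906, -0.0], [0.003, -0.001, -1.0]]
ft_force: [0.5, 0.1, -4.9]
opening: 0.283
```

>>> carry_out:
  motion:
    - [0, 0.01, -0.01, 0, 0, 0, -1]
    - [0, 0, 0, 0, 0, 0, -1]
    - [0, 0, 0, 0, 0, 0, -1]

```text
clock: 9.75
position: [0.5504, 0.315, 0.1728]
tool_rot: [[-0.905, 0.426, -0.003], [0.426, 0.905, -0.002], [0.002, -0.003, -1.0]]
ft_force: [0.2, -0.4, -5.3]
opening: 0.279
```

```bash
python3 look.py w6
```

```text
9.75 [0.5504 0.315  0.1728] open 0.279 f [ 0.2 -0.4 -5.3]
```

View pics/w6.png

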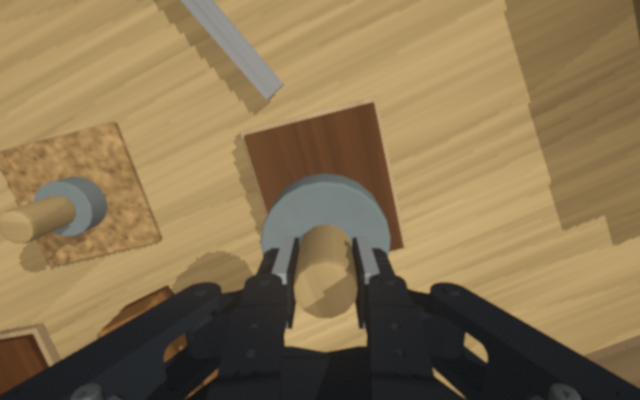

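The view shows the small weight upright on the mat at ~(70,205). The middle weight hangs over the middle panel, with veneer corners at (243,136), (374,103) and (402,247) and the handle top at (325,287).

Run:
```python
from h import *
c=np.load('pics/w6.npz');p=c['p']
W=ray(c,[(243,136),(374,103),(402,247)],.018);C=(W[0]+W[2])/2
print('panel',C,np.linalg.norm(W[0]-W[1]),np.linalg.norm(W[1]-W[2]))
w=ray(c,(325,287),p[2]-.056+.066)[0];print('handle-TCP',w-p[:2],'need',C-w)
# disc upper rim check
r=proj(c,circ(*w,.033,p[2]-.056+.022));print('disc pred l,r,top',r[:,0].min(),r[:,0].max(),r[:,1].min())
for n,q in[('cork',[(0,152),(117,122),(161,239),(52,267)])]:
    W=ray(c,q,.008);print('cork',W.mean(0))
h=ray(c,(70,207),.030);print('sw disc',h)
```

```text
panel [0.55434037 0.31380566] 0.10733342407844139 0.1248770792628569
handle-TCP [-0.00269632  0.00172283] need [ 0.00663843 -0.00286884]
disc pred l,r,top 257.7797901404461 392.82882391464057 174.39053921337526
cork [0.46931877 0.11881845]
sw disc [[0.47286256 0.12207591]]
```

>>> carry_out:
  motion:
    - [0.012, -0.005, -0.06, 0, 0, 0, -1]
    - [0, 0, -0.07, 0, 0, 0, -1]
    - [0, 0, -0.04, 0, 0, 0, -1]
    - [0, 0, -0.01, 0, 0, 0, -1]
    - [0, 0, 0, 0, 0, 0, -1]

```text
clock: 10.3
position: [0.5572, 0.3124, 0.0839]
tool_rot: [[-0.904, 0.427, -0.001], [0.427, 0.904, -0.001], [0.001, -0.001, -1.0]]
ft_force: [0.1, 0.4, -4.1]
opening: 0.281
```

>>> carry_out:
  motion:
    - [0, 0, -0.004, 0, 0, 0, -1]
    - [0, 0, 0, 0, 0, 0, -1]
    - [0, 0, 0, 0, 0, 0, -1]

```text
clock: 10.6
position: [0.5579, 0.3139, 0.0837]
tool_rot: [[-0.905, 0.426, 0.002], [0.426, 0.905, 0.001], [-0.002, 0.002, -1.0]]
ft_force: [0.8, -0.7, -4.3]
opening: 0.276
```

>>> carry_out:
  motion:
    - [-0.003, -0.002, -0.008, 0, 0, 0, -1]
    - [0, 0, 0, 0, 0, 0, -1]
    - [0, 0, 0, 0, 0, 0, -1]

```text
clock: 10.9
position: [0.5554, 0.3126, 0.0782]
tool_rot: [[-0.905, 0.426, -0.0], [0.426, 0.905, -0.0], [0.0, -0.0, -1.0]]
ft_force: [0.4, -0.6, -5.0]
opening: 0.28
```

>>> carry_out:
  motion:
    - [0, 0, -0.004, 0, 0, 0, -1]
    - [0, 0, 0, 0, 0, 0, -1]

```text
clock: 11.1
position: [0.5558, 0.3128, 0.0766]
tool_rot: [[-0.905, 0.426, 0.001], [0.426, 0.905, 0.0], [-0.0, 0.0, -1.0]]
ft_force: [-0.1, 0.7, -3.2]
opening: 0.28
```

>>> carry_out:
  motion:
    - [0, 0, -0.003, 0, 0, 0, -1]
    - [0, 0, 0, 0, 0, 0, -1]

```text
clock: 11.3
position: [0.5558, 0.3129, 0.0765]
tool_rot: [[-0.905, 0.426, 0.001], [0.426, 0.905, 0.0], [-0.001, 0.001, -1.0]]
ft_force: [-4.6, -1.3, 7.6]
opening: 0.278
```

Contact (force +7.6 N). Release and rise.

>>> carry_out:
  motion:
    - [0, 0, 0.001, 0, 0, 0, -0.4]
    - [0, 0, 0, 0, 0, 0, 0]
    - [0, 0, 0, 0, 0, 0, 0.2]
    - [0, 0, 0, 0, 0, 0, 0.2]
    - [0, 0, 0.02, 0, 0, 0, 0.2]

```text
clock: 11.8
position: [0.5548, 0.3123, 0.0841]
tool_rot: [[-0.905, 0.426, -0.003], [0.426, 0.905, -0.001], [0.002, -0.002, -1.0]]
ft_force: [0.2, -0.4, -0.6]
opening: 0.602
```

>>> carry_out:
  motion:
    - [0, 0, 0.08, 0, 0, 0, 0.2]
    - [0, 0, 0.09, 0, 0, 0, 0.2]
    - [0, 0, 0.09, 0, 0, 0, 0.2]
    - [0, 0, 0.06, 0, 0, 0, 0.2]
    - [0, 0, 0, 0, 0, 0, 0.2]

```text
clock: 12.3
position: [0.5582, 0.3136, 0.2524]
tool_rot: [[-0.905, 0.426, 0.011], [0.426, 0.905, 0.004], [-0.008, 0.008, -1.0]]
ft_force: [0.0, 0.3, 1.0]
opening: 0.606
```

```bash
python3 look.py w7
python3 - <<'E'
import cv2
im=cv2.imread('pics/w7.png')[60:270,190:450]
cv2.imwrite('pics/w7z.png',cv2.resize(im,None,fx=2.8,fy=2.8,interpolation=cv2.INTER_CUBIC))
E
```

```text
12.3 [0.5582 0.3136 0.2524] open 0.606 f [0.  0.3 1. ]
```

View pics/w7z.png

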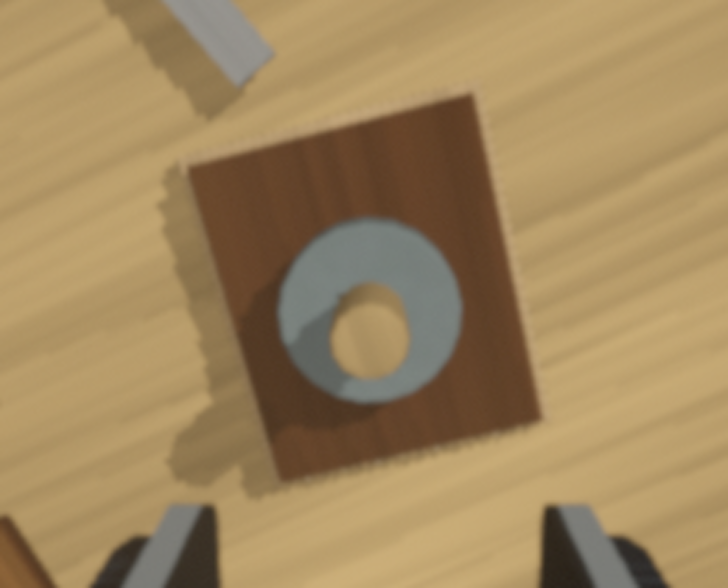

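The middle weight stands on the middle panel, with its disc at (370,311) and veneer corners at (188,167), (473,95), (543,420) and (281,482).

Run:
```python
from h import *
c=np.load('pics/w7.npz');u=lambda p:(np.array(p)+.5)/2.8-.5+[190,60]
W=ray(c,u([(188,167),(473,95),(543,420),(281,482)]),.018);print(W.mean(0),(W[0]+W[2])/2,(W[1]+W[3])/2)
print(ray(c,u((370,311)),.04)-W.mean(0), ray(c,u((370,338)),.084)-W.mean(0))
```

```text
[0.55491526 0.31468895] [0.55481667 0.31483689] [0.55501385 0.314541  ]
[[ 0.00010119 -0.00084711]] [[ 0.00011394 -0.00078674]]
```

The offset is under 1 mm. On to the large weight.

>>> carry_out:
  motion:
    - [-0.013, -0.08, -0.007, 0, 0, 0, 0.2]
    - [-0.013, -0.091, -0.007, 0, 0, 0, 0.2]
    - [-0.013, -0.091, -0.007, 0, 0, 0, 0.2]
    - [-0.013, -0.091, -0.007, 0, 0, 0, 0.2]
    - [-0.013, -0.091, -0.007, 0, 0, 0, 0.2]

```text
clock: 12.85
position: [0.5217, 0.0891, 0.2263]
tool_rot: [[-0.905, 0.425, -0.003], [0.425, 0.905, -0.0], [0.002, -0.001, -1.0]]
ft_force: [0.5, -0.3, 0.1]
opening: 0.602
```

>>> carry_out:
  motion:
    - [-0.013, -0.091, -0.007, 0, 0, 0, 0.2]
    - [-0.013, -0.091, -0.007, 0, 0, 0, 0.2]
    - [-0.013, -0.091, -0.007, 0, 0, 0, 0.2]
    - [-0.013, -0.091, -0.007, 0, 0, 0, 0.2]
    - [-0.013, -0.091, -0.007, 0, 0, 0, 0.2]

```text
clock: 13.35
position: [0.4892, -0.1382, 0.2089]
tool_rot: [[-0.905, 0.426, -0.002], [0.426, 0.905, 0.001], [0.002, 0.0, -1.0]]
ft_force: [0.3, -0.7, -0.1]
opening: 0.6
```

>>> carry_out:
  motion:
    - [-0.013, -0.091, -0.007, 0, 0, 0, 0.2]
    - [-0.013, -0.091, -0.007, 0, 0, 0, 0.2]
    - [-0.013, -0.091, 0, 0, 0, 0, 0.2]
    - [-0.013, -0.091, 0, 0, 0, 0, 0.2]
    - [0, 0, 0, 0, 0, 0, 0.2]

```text
clock: 13.85
position: [0.4629, -0.3241, 0.2017]
tool_rot: [[-0.903, 0.431, -0.002], [0.431, 0.903, -0.001], [0.001, -0.002, -1.0]]
ft_force: [-0.6, 1.1, -0.9]
opening: 0.602
```

```bash
python3 look.py w8
```

```text
13.85 [ 0.4629 -0.3241  0.2017] open 0.602 f [-0.6  1.1 -0.9]
```

View pics/w8.png

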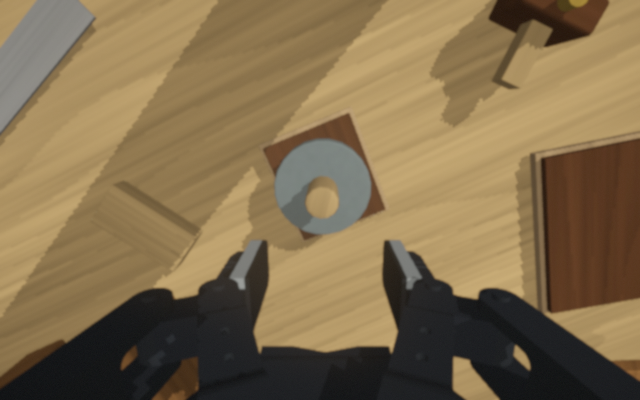

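The large weight's disc is at (323,187) with the handle top at (322,200). The small panel's veneer corners are at (263,149), (349,114), (385,209) and (304,240).

Run:
```python
from h import *
c=np.load('pics/w8.npz')
W=ray(c,[(263,149),(349,114),(385,209),(304,240)],.018);print('small panel',W.mean(0),np.linalg.norm(W-np.roll(W,-1,0),axis=1))
for q,z in [((322,200),.084),((323,187),.04)]:print(ray(c,q,z),ray(c,q,z)-c['p'][:2])
```

```text
small panel [ 0.46153831 -0.32297948] [0.08235301 0.09353242 0.08270255 0.09424331]
[[ 0.46134881 -0.32556869]] [[-0.00158795 -0.0015106 ]]
[[ 0.46203564 -0.32547167]] [[-0.00090112 -0.00141359]]
```

>>> carry_out:
  motion:
    - [-0.002, -0.003, -0.06, 0, 0, 0, 0.2]
    - [0, 0, -0.08, 0, 0, 0, 0.2]
    - [0, 0, -0.08, 0, 0, 0, 0.2]
    - [0, 0, -0.038, 0, 0, 0, 0.2]
    - [0, 0, 0, 0, 0, 0, 0.2]

```text
clock: 14.4
position: [0.4615, -0.3166, 0.0704]
tool_rot: [[-0.905, 0.425, -0.006], [0.425, 0.905, 0.007], [0.008, 0.003, -1.0]]
ft_force: [-1.0, 0.2, 0.3]
opening: 0.601
```

>>> carry_out:
  motion:
    - [0, 0, 0, 0, 0, 0, -0.6]
    - [0, 0, 0, 0, 0, 0, -0.6]
    - [0, 0, 0, 0, 0, 0, -1]
    - [0, 0, 0, 0, 0, 0, -1]
    - [0, 0, 0, 0, 0, 0, -1]
  newtons: 100

```text
clock: 14.9
position: [0.4643, -0.3209, 0.0758]
tool_rot: [[-0.905, 0.426, 0.002], [0.426, 0.905, -0.002], [-0.002, -0.001, -1.0]]
ft_force: [-1.2, -0.9, 6.2]
opening: 0.277
```

>>> carry_out:
  motion:
    - [0, 0, 0.02, 0, 0, 0, -1]
    - [0, 0, 0.04, 0, 0, 0, -1]
    - [0, 0, 0.08, 0, 0, 0, -1]
    - [0, 0, 0.09, 0, 0, 0, -1]
    - [0, 0, 0, 0, 0, 0, -1]

```text
clock: 15.4
position: [0.4662, -0.3222, 0.1954]
tool_rot: [[-0.905, 0.426, 0.008], [0.426, 0.905, -0.007], [-0.01, -0.003, -1.0]]
ft_force: [2.2, -2.4, -8.8]
opening: 0.275
```

>>> carry_out:
  motion:
    - [0.02, 0.05, 0, 0, 0, 0, -1]
    - [0.045, 0.07, 0, 0, 0, 0, -1]
    - [0.045, 0.07, 0, 0, 0, 0, -1]
    - [0.045, 0.07, 0, 0, 0, 0, -1]
    - [0.045, 0.07, 0, 0, 0, 0, -1]

```text
clock: 15.9
position: [0.5628, -0.1529, 0.1868]
tool_rot: [[-0.905, 0.426, -0.004], [0.426, 0.905, 0.003], [0.005, 0.001, -1.0]]
ft_force: [1.6, -0.4, -8.5]
opening: 0.276
```

>>> carry_out:
  motion:
    - [0.045, 0.07, 0, 0, 0, 0, -1]
    - [0.045, 0.05, 0, 0, 0, 0, -1]
    - [0.028, 0.012, -0.03, 0, 0, 0, -1]
    - [0, 0, 0, 0, 0, 0, -1]
    - [0, 0, 0, 0, 0, 0, -1]

```text
clock: 16.4
position: [0.6208, -0.0883, 0.1714]
tool_rot: [[-0.905, 0.425, -0.006], [0.425, 0.905, 0.002], [0.006, -0.001, -1.0]]
ft_force: [-0.9, 0.1, -8.3]
opening: 0.275
```

```bash
python3 look.py w9
```

```text
16.4 [ 0.6208 -0.0883  0.1714] open 0.275 f [-0.9  0.1 -8.3]
```

View pics/w9.png

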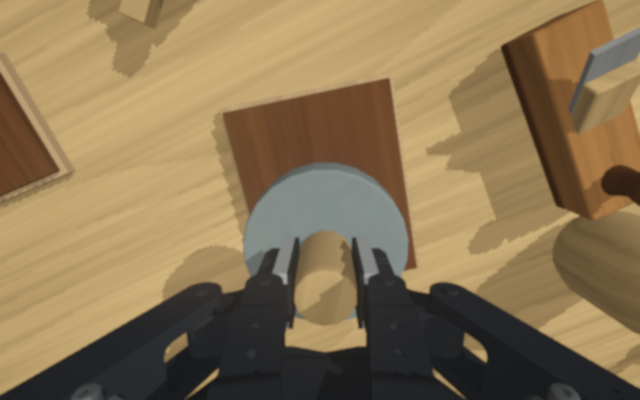

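The large weight hangs over the large panel. The veneer corners are at (223,114), (389,79) and (415,268), and the handle top is at ~(326,293).

Run:
```python
from h import *
c=np.load('pics/w9.npz');p=c['p']
W=ray(c,[(223,114),(389,79),(415,268)],.018);C=(W[0]+W[2])/2
print('panel',C,np.linalg.norm(W[0]-W[1]),np.linalg.norm(W[1]-W[2]))
w=ray(c,(326,293),p[2]-.0575+.066)[0];print('handle-TCP',w-p[:2],'need',C-w)
r=proj(c,circ(*w,.042,p[2]-.0575+.022));print('disc pred l,r,top',r[:,0].min(),r[:,0].max(),r[:,1].min(),'seen 244,408,164')
```

```text
panel [ 0.62473253 -0.0902383 ] 0.1319007484607678 0.1614208498916204
handle-TCP [0.00046487 0.00060173] need [ 0.00346187 -0.00256331]
disc pred l,r,top 241.03646255777232 410.58197980904544 162.10739124842664 seen 244,408,164
```

>>> carry_out:
  motion:
    - [0.006, -0.004, -0.05, 0, 0, 0, -1]
    - [0, 0, -0.07, 0, 0, 0, -1]
    - [0, 0, -0.045, 0, 0, 0, -1]
    - [0, 0, -0.01, 0, 0, 0, -1]
    - [0, 0, 0, 0, 0, 0, -1]

```text
clock: 16.95
position: [0.6247, -0.0918, 0.0862]
tool_rot: [[-0.904, 0.427, -0.002], [0.427, 0.904, 0.001], [0.002, -0.0, -1.0]]
ft_force: [-0.1, 0.8, -8.4]
opening: 0.278
```

>>> carry_out:
  motion:
    - [0, 0, 0, 0, 0, 0, -1]
    - [0, 0, 0, 0, 0, 0, -1]

```text
clock: 17.15
position: [0.6269, -0.092, 0.0889]
tool_rot: [[-0.905, 0.426, 0.004], [0.426, 0.905, -0.001], [-0.004, 0.0, -1.0]]
ft_force: [0.1, 0.0, -8.6]
opening: 0.276
```

Nudge x by about −2.5 mm and go on down.

>>> carry_out:
  motion:
    - [-0.005, 0.002, -0.012, 0, 0, 0, -1]
    - [0, 0, -0.006, 0, 0, 0, -1]
    - [0, 0, 0, 0, 0, 0, -1]
    - [0, 0, 0, 0, 0, 0, -1]

```text
clock: 17.55
position: [0.6231, -0.0902, 0.0777]
tool_rot: [[-0.905, 0.426, -0.0], [0.426, 0.905, 0.0], [0.0, -0.0, -1.0]]
ft_force: [0.7, 0.2, -8.9]
opening: 0.277
```

>>> carry_out:
  motion:
    - [0, 0, -0.004, 0, 0, 0, -1]
    - [0, 0, 0, 0, 0, 0, -1]

```text
clock: 17.75
position: [0.6235, -0.0904, 0.0759]
tool_rot: [[-0.905, 0.426, 0.001], [0.426, 0.905, -0.0], [-0.001, 0.0, -1.0]]
ft_force: [0.2, -0.4, -8.8]
opening: 0.27
```

>>> carry_out:
  motion:
    - [0, 0, -0.003, 0, 0, 0, -1]
    - [0, 0, 0, 0, 0, 0, -1]

```text
clock: 17.95
position: [0.6235, -0.0904, 0.0758]
tool_rot: [[-0.905, 0.426, 0.001], [0.426, 0.905, -0.0], [-0.001, 0.0, -1.0]]
ft_force: [-3.3, 0.9, 2.5]
opening: 0.272
```

Contact. Release, rise and photograph.

>>> carry_out:
  motion:
    - [0, 0, 0, 0, 0, 0, -0.4]
    - [0, 0, 0, 0, 0, 0, 0]
    - [0, 0, 0, 0, 0, 0, 0.2]
    - [0, 0, 0, 0, 0, 0, 0.2]
    - [0, 0, 0.02, 0, 0, 0, 0.2]

```text
clock: 18.45
position: [0.6224, -0.0901, 0.0833]
tool_rot: [[-0.905, 0.426, -0.002], [0.426, 0.905, 0.001], [0.002, -0.0, -1.0]]
ft_force: [-0.4, 0.2, 0.1]
opening: 0.601
```

>>> carry_out:
  motion:
    - [0, 0, 0.08, 0, 0, 0, 0.2]
    - [0, 0, 0.09, 0, 0, 0, 0.2]
    - [0, 0, 0.09, 0, 0, 0, 0.2]
    - [0, 0, 0.04, 0, 0, 0, 0.2]
    - [0, 0, 0, 0, 0, 0, 0.2]

```text
clock: 18.95
position: [0.6253, -0.0909, 0.2398]
tool_rot: [[-0.905, 0.426, 0.009], [0.426, 0.905, -0.003], [-0.009, 0.001, -1.0]]
ft_force: [0.8, -0.1, 0.5]
opening: 0.598
```

```bash
python3 look.py w10
```

```text
18.95 [ 0.6253 -0.0909  0.2398] open 0.598 f [ 0.8 -0.1  0.5]
```

>>> carry_out:
  motion:
    - [-0.045, 0.06, 0, 0, 0, 0, 0.2]
    - [-0.052, 0.069, 0, 0, 0, 0, 0.2]
    - [-0.052, 0.069, 0, 0, 0, 0, 0.2]
    - [-0.052, 0.069, 0, 0, 0, 0, 0.2]
    - [-0.052, 0.069, 0, 0, 0, 0, 0.2]

```text
clock: 19.5
position: [0.4943, 0.0789, 0.2323]
tool_rot: [[-0.905, 0.426, -0.004], [0.426, 0.905, 0.0], [0.004, -0.001, -1.0]]
ft_force: [-0.4, 1.3, 0.6]
opening: 0.603
```

>>> carry_out:
  motion:
    - [-0.052, 0.069, -0.04, 0, 0, 0, 0.2]
    - [-0.008, 0.008, -0.04, 0, 0, 0, 0.2]
    - [0, 0, 0, 0, 0, 0, 0.2]
    - [0, 0, 0, 0, 0, 0, 0.2]

```text
clock: 19.9
position: [0.4663, 0.116, 0.1935]
tool_rot: [[-0.905, 0.425, -0.002], [0.425, 0.905, -0.0], [0.002, -0.001, -1.0]]
ft_force: [0.9, -0.4, 0.9]
opening: 0.602
```

>>> carry_out:
  motion:
    - [0.003, -0.001, -0.06, 0, 0, 0, 0.2]
    - [0, 0, -0.08, 0, 0, 0, 0.2]
    - [0, 0, -0.07, 0, 0, 0, 0.2]
    - [0, 0, -0.044, 0, 0, 0, 0.2]
    - [0, 0, 0, 0, 0, 0, 0.2]

```text
clock: 20.4
position: [0.4672, 0.1145, 0.065]
tool_rot: [[-0.904, 0.427, -0.005], [0.427, 0.904, -0.0], [0.005, -0.003, -1.0]]
ft_force: [-0.1, -0.0, 0.5]
opening: 0.599
```

>>> carry_out:
  motion:
    - [0, 0, 0, 0, 0, 0, -0.6]
    - [0, 0, 0, 0, 0, 0, -0.6]
    - [0, 0, 0, 0, 0, 0, -1]
    - [0, 0, 0, 0, 0, 0, -1]
    - [0, 0, 0, 0, 0, 0, -1]
  newtons: 60

```text
clock: 20.9
position: [0.4698, 0.1153, 0.0689]
tool_rot: [[-0.905, 0.426, 0.004], [0.426, 0.905, -0.001], [-0.004, 0.001, -1.0]]
ft_force: [1.0, -3.4, 6.7]
opening: 0.286
```

>>> carry_out:
  motion:
    - [0, 0, 0.02, 0, 0, 0, -1]
    - [0, 0, 0.04, 0, 0, 0, -1]
    - [0, 0, 0.08, 0, 0, 0, -1]
    - [0, 0, 0.08, 0, 0, 0, -1]
    - [0, 0, 0, 0, 0, 0, -1]

```text
clock: 21.4
position: [0.4711, 0.1162, 0.1829]
tool_rot: [[-0.905, 0.425, 0.01], [0.425, 0.905, 0.001], [-0.009, 0.005, -1.0]]
ft_force: [0.9, 0.4, -2.7]
opening: 0.284
```

>>> carry_out:
  motion:
    - [0, -0.06, 0, 0, 0, 0, -1]
    - [-0.002, -0.09, 0, 0, 0, 0, -1]
    - [-0.002, -0.09, 0, 0, 0, 0, -1]
    - [-0.002, -0.09, 0, 0, 0, 0, -1]
    - [-0.002, -0.09, 0, 0, 0, 0, -1]

```text
clock: 21.9
position: [0.463, -0.0952, 0.1766]
tool_rot: [[-0.905, 0.425, -0.002], [0.425, 0.905, 0.001], [0.002, 0.001, -1.0]]
ft_force: [1.4, -0.1, -2.7]
opening: 0.288
```

>>> carry_out:
  motion:
    - [-0.002, -0.09, 0, 0, 0, 0, -1]
    - [-0.002, -0.09, 0, 0, 0, 0, -1]
    - [-0.002, -0.09, 0, 0, 0, 0, -1]
    - [-0.002, -0.09, 0, 0, 0, 0, -1]
    - [-0.002, -0.06, 0, 0, 0, 0, -1]

```text
clock: 22.4
position: [0.4583, -0.3066, 0.1764]
tool_rot: [[-0.904, 0.427, -0.001], [0.427, 0.904, 0.001], [0.001, 0.0, -1.0]]
ft_force: [-0.0, 0.4, -2.6]
opening: 0.286
```

>>> carry_out:
  motion:
    - [0, -0.036, -0.01, 0, 0, 0, -1]
    - [0, 0, 0, 0, 0, 0, -1]
    - [0, 0, 0, 0, 0, 0, -1]
    - [0, 0, 0, 0, 0, 0, -1]

```text
clock: 22.8
position: [0.4591, -0.3204, 0.1719]
tool_rot: [[-0.905, 0.425, -0.001], [0.425, 0.905, 0.002], [0.002, 0.001, -1.0]]
ft_force: [-0.2, 1.0, -2.3]
opening: 0.286
```

```bash
python3 look.py w11;  python3 - <<'E'
import cv2
a=cv2.imread('pics/w11.png')[80:340,200:460];b=cv2.imread('pics/w10.png')[50:310,190:450]
cv2.imwrite('pics/w1011.png',cv2.resize(cv2.hconcat([a,b]),(780,390),interpolation=cv2.INTER_CUBIC))
E
```

```text
22.8 [ 0.4591 -0.3204  0.1719] open 0.286 f [-0.2  1.  -2.3]
```

View pics/w1011.png

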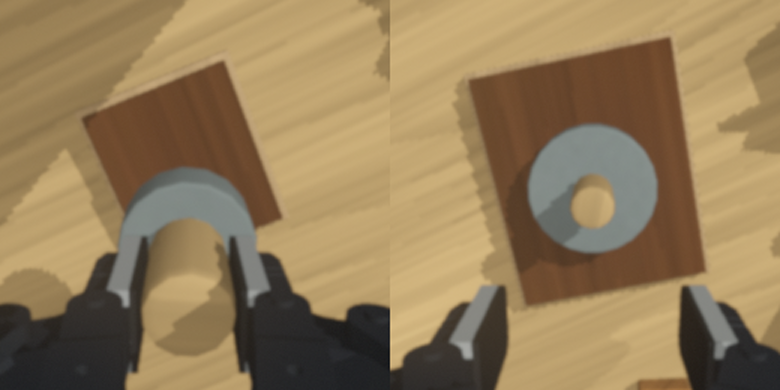

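On the left, the small weight hangs over the small panel: veneer corners (83,119), (224,62), (282,217), handle top (188,312). On the right, the large weight is on the large panel: disc (593,188), veneer corners (469,79), (671,38), (705,271), (526,306).

Run:
```python
from h import *
c=np.load('pics/w11.npz');p=c['p'];u=lambda q,o:(np.array(q)+.5)/1.5-.5+o
o=[200,80];W=ray(c,u([(83,119),(224,62),(282,217)],o),.018);C=(W[0]+W[2])/2
print('small panel',C,np.linalg.norm(W[0]-W[1]),np.linalg.norm(W[1]-W[2]))
w=ray(c,u((188,312),o),p[2]-.060+.066)[0];print('handle-TCP',w-p[:2],'need',C-w)
c=np.load('pics/w10.npz');o=[190-260,50];W=ray(c,u([(469,79),(671,38),(705,271),(526,306)],o),.018)
print('large err',ray(c,u((593,188),o),.04)-W.mean(0),ray(c,u((593,209),o),.084)-W.mean(0),W.mean(0))
```

```text
small panel [ 0.46114293 -0.32245054] 0.08176542761501696 0.09323035739551525
handle-TCP [-0.00034177  0.00065025] need [ 0.00240462 -0.00271275]
large err [[ 0.00029007 -0.00032033]] [[ 0.00279071 -0.00155046]] [ 0.62448177 -0.08966595]
```

>>> carry_out:
  motion:
    - [0.003, -0.005, -0.05, 0, 0, 0, -1]
    - [0, 0, -0.07, 0, 0, 0, -1]
    - [0, 0, -0.04, 0, 0, 0, -1]
    - [0, 0, -0.01, 0, 0, 0, -1]
    - [0, 0, 0, 0, 0, 0, -1]

```text
clock: 23.35
position: [0.4607, -0.3237, 0.087]
tool_rot: [[-0.905, 0.425, -0.001], [0.425, 0.905, 0.001], [0.001, 0.001, -1.0]]
ft_force: [0.0, -0.1, -2.7]
opening: 0.283
```

>>> carry_out:
  motion:
    - [0, 0, -0.004, 0, 0, 0, -1]
    - [0, 0, 0, 0, 0, 0, -1]
    - [0, 0, 0, 0, 0, 0, -1]

```text
clock: 23.65
position: [0.4612, -0.3253, 0.0864]
tool_rot: [[-0.905, 0.426, 0.001], [0.426, 0.905, -0.002], [-0.002, -0.001, -1.0]]
ft_force: [-0.4, 1.1, -1.6]
opening: 0.283
```

>>> carry_out:
  motion:
    - [0, 0.004, -0.008, 0, 0, 0, -1]
    - [0, 0, -0.004, 0, 0, 0, -1]
    - [0, 0, 0, 0, 0, 0, -1]
    - [0, 0, 0, 0, 0, 0, -1]

```text
clock: 24.05
position: [0.4606, -0.3228, 0.0792]
tool_rot: [[-0.905, 0.426, -0.0], [0.426, 0.905, 0.0], [0.0, 0.0, -1.0]]
ft_force: [-0.5, -0.5, -2.2]
opening: 0.281
```

>>> carry_out:
  motion:
    - [0, 0, -0.004, 0, 0, 0, -1]
    - [0, 0, 0, 0, 0, 0, -1]

```text
clock: 24.25
position: [0.4607, -0.3231, 0.0789]
tool_rot: [[-0.905, 0.426, 0.0], [0.426, 0.905, -0.001], [-0.001, -0.001, -1.0]]
ft_force: [-3.7, 2.0, 9.4]
opening: 0.281
```

>>> carry_out:
  motion:
    - [0, 0, -0.003, 0, 0, 0, -1]
    - [0, 0, 0, 0, 0, 0, -1]

```text
clock: 24.45
position: [0.4608, -0.3231, 0.0788]
tool_rot: [[-0.905, 0.426, 0.001], [0.426, 0.905, -0.001], [-0.001, -0.001, -1.0]]
ft_force: [-6.9, 4.2, 20.8]
opening: 0.285
```

>>> carry_out:
  motion:
    - [0, 0, 0.004, 0, 0, 0, -1]
    - [0, 0, 0, 0, 0, 0, -0.4]
    - [0, 0, 0, 0, 0, 0, 0.1]
    - [0, 0, 0, 0, 0, 0, 0.2]
    - [0, 0, 0.02, 0, 0, 0, 0.2]

```text
clock: 24.95
position: [0.4599, -0.322, 0.0866]
tool_rot: [[-0.905, 0.426, -0.002], [0.426, 0.905, 0.002], [0.003, 0.001, -1.0]]
ft_force: [-0.0, 0.2, -0.8]
opening: 0.597
```

>>> carry_out:
  motion:
    - [0, 0, 0.08, 0, 0, 0, 0.2]
    - [0, 0, 0.09, 0, 0, 0, 0.2]
    - [0, 0, 0.09, 0, 0, 0, 0.2]
    - [0, 0, 0.04, 0, 0, 0, 0.2]
    - [0, 0, 0, 0, 0, 0, 0.2]

```text
clock: 25.45
position: [0.4622, -0.3243, 0.2426]
tool_rot: [[-0.905, 0.426, 0.006], [0.426, 0.905, -0.006], [-0.008, -0.003, -1.0]]
ft_force: [-0.5, -0.1, 0.1]
opening: 0.601
```

```bash
python3 look.py w12;  python3 - <<'E'
from station import env
import cv2
a=cv2.imread('pics/w12.png')[60:280,200:440]
t=env.get_image('top')[:,:,::-1];cv2.imwrite('pics/top1.png',t)
a=cv2.resize(a,None,fx=1.5,fy=1.5,interpolation=cv2.INTER_CUBIC);b=cv2.resize(t[90:290,150:480],(440,267))
b=cv2.copyMakeBorder(b,0,330-267,0,0,cv2.BORDER_CONSTANT)
cv2.imwrite('pics/fin.png',cv2.hconcat([a,b]))
E
```

```text
25.45 [ 0.4622 -0.3243  0.2426] open 0.601 f [-0.5 -0.1  0.1]
```

View pics/fin.png

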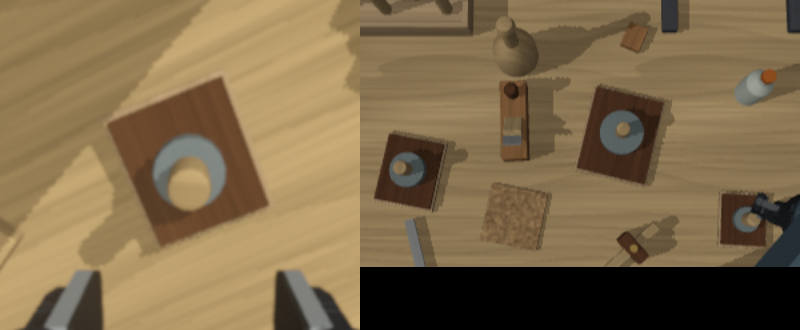

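The final picture shows all three weights upright on their own panels, the mat empty, and the mallet, plane and bottle apparently unmoved. In the wrist crop the small disc is at (189.5,171), with veneer corners (107,123), (221,77), (269,206) and (161,247).

Run:
```python
from h import *
c=np.load('pics/w12.npz');u=lambda q:(np.array(q)+.5)/1.5-.5+[200,60]
W=ray(c,u([(107,123),(221,77),(269,206),(161,247)]),.018)
print('small err',ray(c,u((189.5,171)),.04)-W.mean(0),ray(c,u((189,187)),.084)-W.mean(0))
a,b=[cv2.imread(f'pics/top{i}.png').astype(int) for i in(0,1)]
for n,(x0,x1,y0,y1) in dict(mallet=(245,290,98,150),plane=(250,280,150,212),bottle=(428,466,138,172)).items():
    print(n,'pixels changed',(abs(a-b)[y0:y1,x0:x1].max(2)>40).sum())
```

```text
small err [[-0.00071043  0.00019118]] [[-0.00062189 -0.00014938]]
mallet pixels changed 0
plane pixels changed 0
bottle pixels changed 0
```

All good. The gripper is well clear, so I hand in.

```bash
python3 -c "
from station import env
print(env.finish_job(), env.sense()['clock'])"
```

```text
the job is handed in; nothing more can be done
the job is handed in; nothing more can be done
```

The three weights now stand on their own panels, and the job is handed in at about 25 s on the robot's clock. I put the small weight upright on the mat and let go. Then I moved the middle weight to the middle panel, the large one to the large panel, and finally the small one to the small panel.

- **Placing:** wrist-camera checks after each release put the small and middle weights within 1 mm of the middle of their panels. For the large weight the disc reading gave 0.4 mm, but its handle top read about 3 mm off. I took the disc reading as the better one.
- **Mat:** from directly above, the small weight hung about 1.5 mm off the middle of the mat before I lowered it. A later oblique view suggested about 5 mm, so those two disagree. I did not check the mat position from close up.
- **Setting down:** every weight was lowered in steps of 1–4 mm to contact. The small weight was pressed briefly to about 20 N at the wrist on the mat and again on its panel; I eased off before releasing.
- **Bystanders:** before-and-after top pictures showed no changed pixels around the mallet, the plane or the glue bottle.
- **Cameras:** the top and wrist cameras disagreed by 3–6 mm on positions, so I placed by what the wrist camera saw of weight and panel together.
- **Pictures:** I viewed 15, one over the budget of 14.

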